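# Set the colorimeter's filter selector and take a reading

### The arm

A 7-joint arm with a two-finger parallel gripper is mounted at the origin on the work surface. World frame = base frame: x ahead of the robot, y to its left, z up, the work surface at z = 0. Lengths are in m, angles in rad, forces in N, time in s.
With the tool pointing down it reaches from about 0.4 to 0.85 m from the base axis. Payload 10.4 kg.
Tool frame: the origin (TCP) lies between the finger pads; the fingertips stand 22 mm ahead of it and the grasp point (between the pads) lies 3 mm ahead of it; z points along the fingers, y is the line along which they close (so a half turn about z gives the same grasp; the last joint's range is limited). The gripper opens to 85 mm and grips with 20 to 120 N. Pads are 22 mm wide; open, the fingers measure 114 mm over their backs; the gripper's body (76 mm by 85 mm) begins 54 mm behind the grasp point. The pads swing forward as they close: fully open they stand 13 mm farther back than shut.
Start: joints at [-1.311, 0.332, -0.065, 1.46, 0.022, 1.35, -0.088], TCP at [0.174, 0.6, 0.253] pointing down, gripper open.
Joint ranges: [-2.6, 2.6], [-0.5, 2.12], [-1.47, 1.34], [0.16, 2.42], [-1.27, 4.41], [0.06, 2.06], [-2.6, 2.6]. Speed limits (rad/s): [2.22, 2.22, 2.79, 2.79, 3.14, 3.14, 3.14].

### API

Orientations are given as a unit quaternion [x, y, z, w].
In Python, from workcell import manip, camera, ticket, boxes_of, outline_of gives the robot as it stands.
- The arm moves only by the tool carry_out, never from a script. Its argument "deltas" is a list of rows, each a list of 5 numbers: the shift along the tool's x, y, z as a fraction of full scale, then the turn about the tool's z as a fraction of full scale, then the opening, from -1 (shut) to 1 (fully open), so that 0 is half open. In form: [[tx, ty, tz, spin, gripper], ...]. A call has 1 to 20 rows; each row is the pose to reach, as a shift and turn from the pose commanded when the call began, along the tool's axes at that moment; what a row does not reach only later rows make up. Full scale, the value 1, is 150 mm for a shift and 30 degrees for a turn. A row lasts 1/8 s, in which the tool goes at most 62.5 mm and 10.7 degrees, less where a joint would pass 70% of its speed; a pose out of reach is approached as far as the arm can. A call with a number of a shift or a turn outside -1 to 1 is refused whole. A call with a gripper value outside its range is refused whole. The fingers move at their own pace and stop on an object; "force" is the grip in N (left out, the last holds). Time passes only in rows, so rows that repeat a pose let the fingers close. It gives the time, the measured TCP pose, the force, the opening and the grip force at its end, in the units of the state.
- manip.get_obs(): the state, without advancing time (a new reading comes with each control period).
- camera(name): name is "scene" or "top"; returns a dict with "img" (480x640x3 uint8, red, green, blue), "depth" (480x640 float32, m along the optical axis (not along the pixel's ray), 0 where there is no reading), "vertical_fov" (degrees; the focal length in pixels is half the picture's height over the tangent of half this angle, whatever the lens; pixels are square), "cx", "cy" (the principal point, pixels), "k1" (the pictures are not rectified: a ray, as slopes to the right and down, at radius r is drawn at 1 + k1 r^2 times it, then the intrinsics apply), "R" (3x3) and "t" (3): a world point X has camera coordinates R X + t. Camera axes: x right, y down, z forward; pixel columns grow to the right and rows downward; lengths in m; the calibration is good to about 2 mm. A picture is of the moment at which its call begins.
- ticket.hand_in(): hands the job in; it is judged then, once.
Trained networks look in a picture, given as the dict that the camera call returned (one of the last four; its "shot" number tells which), for a name from the list of things; names that differ only in an ending like _2 or _b are one class to them, and where a whole thing is asked for, a point or a joint stands for the part that bears it (a point fixed in the world has none). Each returns a list of dicts, best first, with "conf" (0 to 1); they miss things now and then, are a little off and sometimes report something else, mostly with a low value. They report only what shows in the picture. A call takes as long as a camera call.
- boxes_of(query, picture): "position" ([x, y, z] in m, in world coordinates, good to about 4 mm: the middle of the surface that is visible of it).
- outline_of(query, picture): "region" (480x640 bool, what is visible of it).
The state is a dict: "clock": time; "joint_pos": joint angles; "joint_velocities": joint speeds; "tau": joint torques, N m; "position": TCP position; "ee_rot": TCP orientation; "ft_force": force on the tool from outside, world axes, zero at the start; "torque": the same for the moment, N m; "grip_width": opening from 0.0 (shut) to 1.0 (fully open); "grasp_force": force on a finger pad.
Only numpy, scipy, OpenCV 4.12 (cv2) and the standard library are available. Lean on these libraries where they do the work, as an engineer would, in place of code of your own. Each camera call takes 0.05 s, during which the arm holds its last target. There are 200 camera calls.

### The job

With the fingertips, push the upright tab of the filter selector on the white colorimeter round until its pointer points at the middle of the cross-shaped mark, pushing the tab from the side and never pinching it. Only once the selector is set, press the round read button fully down and let it come up again. Grasp nothing, leave the glassware beside the instrument where it stands, and finish clear of everything.

Things in the scene. Friction and masses are not known exactly. Their poses are not given: they have to be found in the camera images.
- colorimeter: white box-shaped instrument fixed to the bench, 250 (x) x 280 (y) x 60 mm high; origin on the bench under the selector axis, mid-footprint; x axis from the button side to the far side, z up. On its flat top: the selector in the middle, a display, the read button, and four marks 108 mm from the axis at -105, -35, +35, +105 degrees from its x axis (ccw positive); which mark is where changes.
- selector (a joint): angle of the selector about its vertical axis, rad: 0 when the pointer lies along the colorimeter's x axis, positive counter-clockwise from above; end stops at -2.35 and +2.35. No detents or spring: it turns with a friction of about 0.12 N m (1.6 N at the tab) and stays where it is left. It starts between -0.3 and 0.3, between the two middle places.
- selector_axis (a point): point on the selector's axis on top of its round grey hub (hub 90 mm across, its top 82 mm above the bench)
- tab_top (a point): middle of the top of the upright grey tab, 75 mm from the axis, 105 mm above the bench. The tab is 24 mm long (63 to 87 mm from the axis), 12 mm thick and 40 mm high (65 to 105 mm above the bench). The pointer arm under it is 10 mm wide, ends 90 mm from the axis and lies 65 to 73 mm above the bench. Nothing else near the tab rises above the top but the marks (3 mm).
- aim (a point): the spot that the pointer points at: on the pointer's line, 108 mm from the axis (the same distance as the marks), 63 mm above the bench; it turns with the selector
- mark_cross_mid (a point): raised dark mark 3 mm high fixed on the housing, 108 mm from the selector axis; a plus-shaped cross 32 mm across with 10 mm wide arms: the mark to set. The point is the middle of its top
- mark_disc_mid (a point): raised dark mark 3 mm high fixed on the housing, 108 mm from the selector axis; a round disc 30 mm across. The point is the middle of its top
- mark_bar_mid (a point): raised dark mark 3 mm high fixed on the housing, 108 mm from the selector axis; a single straight bar 32 x 10 mm. The point is the middle of its top
- mark_frame_mid (a point): raised dark mark 3 mm high fixed on the housing, 108 mm from the selector axis; a square frame 30 mm wide with an open middle. The point is the middle of its top
- read_button_top (a point): middle of the top face of the round grey read button (32 mm across) on the near left corner of the colorimeter's top, 98 mm from the axis towards -x and 110 mm towards +y of the colorimeter, 82 mm above the bench when up; a fixed collar round it is 48 mm across and 72 mm high above the bench; it is pressed straight down
- read_button (a joint): how far the read button is pressed, m: 0 up, 0.006 fully down (about 5 N there); a spring returns it. It counts as pressed beyond 0.0045
- beaker: loose glass beaker, 70 mm across, 85 mm high, on the bench to the left (+y) of the colorimeter, to be left alone; origin at the middle of its underside
- reagent_jar: loose amber glass jar with a black cap, 56 mm across, 105 mm high, to the right (-y) of the colorimeter, to be left alone; origin at the middle of its underside
- vial: loose small clear vial with a white cap, 27 mm across, 62 mm high, to the right (-y) of the colorimeter, to be left alone; origin at the middle of its underside

How it is judged:
On the way, in this order (a step that is already met when the one before it is completed fails the run):
1. the selector points at the cross and is still (horizontal distance between aim and mark_cross_mid below 0.013 m and velocity of joint selector between -0.05 and 0.05 rad/s), for 0.3 s.
2. the read button is pressed down (value of joint read_button above 0.0045 m), for 0.02 s.
At the end, for the whole second after the job is handed in: the pointer's aim spot is within 13 mm of the middle of the cross (about 7 degrees) and still, the read button is up again (less than 1.5 mm down), and the beaker, jar and vial stand upright within 20 mm of where they were (all of step 1 and value of joint read_button below 0.0015 m and distance of each of beaker, reagent_jar, vial from where it was at the start of the episode below 0.02 m and angle between each of beaker, reagent_jar, vial's own z axis and vertical below 0.2 rad); the robot touches nothing.
It fails at once if the read button is pressed while the selector does not point at the cross (value of joint read_button above 0.003 m and horizontal distance between aim and mark_cross_mid above 0.013 m).
It fails at once if the tab is pinched: fingers press on both of its sides at once (contact force between the fingers and selector_c2 above 2 N and contact force between the fingers and selector_c3 above 2 N).
It fails at once if the beaker is lifted, pushed away or tipped (distance of beaker from where it was at the start of the episode above 0.02 m or angle between beaker's own z axis and vertical above 0.3 rad).
It fails at once if the amber jar is lifted, pushed away or tipped (distance of reagent_jar from where it was at the start of the episode above 0.02 m or angle between reagent_jar's own z axis and vertical above 0.3 rad).
It fails at once if the vial is lifted, pushed away or tipped (distance of vial from where it was at the start of the episode above 0.02 m or angle between vial's own z axis and vertical above 0.3 rad).
It also fails if it takes over 48 s, if anything falls off the work surface, if the arm or the gripper's body presses on something with over 40 N, if the wrist force passes 120 N, or if a joint passes its speed limit or range.

## Working session

There is one attempt and no reset: what is moved stays moved. The work goes in short steps, Python scripts to look and compute and a tool call to move; the robot and the scene stay as the last step left them, time stands still between calls to the robot, and variables do not carry over. Pictures are saved under pics/ and viewed, at most 10 in all, crops included, and the job is handed in when it is done.

Besides the shell and the picture viewer there is one more tool, called after "Call:" as name(argument=value, ...), one argument or row to a line, values as JSON. carry_out: Moves the arm, as the interface text tells. Its arguments: {"type":"object","properties":{"deltas":{"type":"array","items":{"type":"array","items":{"type":"number"}}},"force":{"type":"number"}},"required":["deltas"]}

```bash
mkdir -p pics; cat > h.py <<'E'
import numpy as np, cv2
from workcell import manip, camera, ticket, boxes_of, outline_of
def save(p,n): cv2.imwrite('pics/'+n,cv2.cvtColor(p['img'],cv2.COLOR_RGB2BGR))
E
python3 - <<'E'
from h import *
o=manip.get_obs()
for k in('clock','position','ee_rot','grip_width','ft_force'):print(k,np.round(o[k],4))
for c in('top','scene'):
    p=camera(c);save(p,c+'0.png')
    print(c,'cam at',np.round(-p['R'].T@p['t'],3))
    for n in('colorimeter','selector_axis','tab_top','mark_cross_mid','mark_disc_mid','mark_bar_mid','mark_frame_mid','read_button_top','beaker','reagent_jar','vial'):
        print(n,[(np.round(d['position'],3).tolist(),round(float(d['conf']),2)) for d in boxes_of(n,p)[:2]])
E
```

```text
clock 0.0
position [0.1743 0.5998 0.2525]
ee_rot [ 1.409e-01  9.900e-01 -7.000e-04 -1.000e-04]
grip_width 1.0011
ft_force [-0.2961  0.4098  0.5116]
top cam at [0.551 0.042 0.886]
colorimeter [([0.602, 0.088, 0.06], 0.65)]
selector_axis [([0.605, 0.089, 0.08], 0.92)]
tab_top [([0.608, 0.095, 0.078], 0.59)]
mark_cross_mid [([0.672, 0.173, 0.063], 0.68), ([0.548, 0.175, 0.062], 0.25)]
mark_disc_mid [([0.55, 0.176, 0.062], 0.79)]
mark_bar_mid [([0.606, -0.131, 0.064], 0.63), ([0.617, -0.019, 0.066], 0.54)]
mark_frame_mid [([0.711, 0.056, 0.062], 0.7)]
read_button_top [([0.476, 0.158, 0.084], 0.88), ([0.547, 0.176, 0.062], 0.36)]
beaker [([0.529, 0.294, 0.039], 0.76)]
reagent_jar [([0.73, -0.12, 0.106], 0.78)]
vial [([0.606, -0.133, 0.067], 0.73), ([0.529, 0.293, 0.039], 0.27)]
scene cam at [1.233 0.534 0.723]
colorimeter [([0.652, 0.113, 0.06], 0.91)]
selector_axis [([0.652, 0.111, 0.062], 0.16)]
tab_top []
mark_cross_mid [([0.672, 0.173, 0.065], 0.58)]
mark_disc_mid []
mark_bar_mid [([0.619, -0.02, 0.062], 0.64), ([0.54, 0.28, 0.058], 0.24)]
mark_frame_mid [([0.711, 0.054, 0.063], 0.5), ([0.624, 0.1, 0.08], 0.24)]
read_button_top [([0.48, 0.161, 0.081], 0.73), ([0.645, 0.11, 0.061], 0.5)]
beaker [([0.544, 0.28, 0.059], 0.87)]
reagent_jar [([0.75, -0.107, 0.071], 0.74)]
vial [([0.612, -0.124, 0.032], 0.52)]
```

View pics/top0.png

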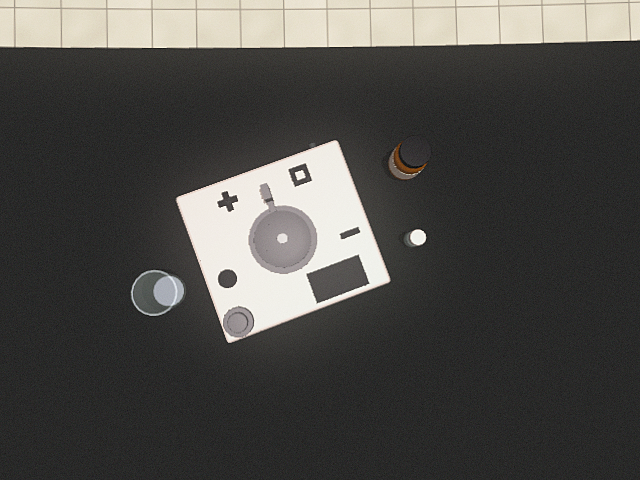

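```bash
cat >> h.py <<'E'
def world(p):
    H,W=p['depth'].shape;f=H/2/np.tan(np.radians(p['vertical_fov'])/2)
    K=np.array([[f,0,p['cx']],[0,f,p['cy']],[0,0,1.]])
    v,u=np.mgrid[:H,:W];pts=np.stack([u,v],-1).reshape(-1,1,2).astype(float)
    s=cv2.undistortPoints(pts,K,np.array([p['k1'],0,0,0.])).reshape(H,W,2)
    d=p['depth'].astype(float);X=np.dstack([s*d[...,None],d])
    return (X-p['t'])@p['R']
def tab(p,ax,r=.1):
    "middle of the tab top from depth"
    w=world(p);m=(p['depth']>0)&(abs(w[...,2]-.105)<.006)&(np.hypot(w[...,0]-ax[0],w[...,1]-ax[1])<r)
    q=w[m];return len(q),q.mean(0) if len(q) else None
E
python3 - <<'E'
from h import *
p=camera('top');w=world(p)
ax=np.array([.605,.089])
print(tab(p,ax))
m=outline_of('read_button_top',p)[0]['region'];q=w[m];print('btn',q[abs(q[:,2]-.082)<.005].mean(0))
for z,lim,n in((.082,.055,'hub'),):
    s=(abs(w[...,2]-z)<.004)&(np.hypot(w[...,0]-ax[0],w[...,1]-ax[1])<lim);q=w[s];(c,r)=cv2.minEnclosingCircle(q[:,:2].astype(np.float32));print(n,len(q),q.mean(0),c,r)
s=(abs(w[...,2]-.06)<.006)&(np.hypot(w[...,0]-ax[0],w[...,1]-ax[1])<.22);print('housing',cv2.minAreaRect(w[s][:,:2].astype(np.float32)))
E
```

```text
(127, array([0.67696857, 0.10985081, 0.10469605]))
btn [0.47739225 0.15744877 0.08205718]
hub 1962 [0.60570669 0.08705874 0.08119306] (0.6059163808822632, 0.08697757869958878) 0.04443223774433136
housing ((0.6039806008338928, 0.09303899109363556), (0.2503223419189453, 0.42988666892051697), 19.541372299194336)
```

The top view shows the cross at pixel (228,201), frame (300,175), disc (228,278), bar (349,233), tab at (265,190) and button at (238,322). The networks agree with this. The housing yaw is about 17.5° and the cross is at +35°. The tab has to go about 35° ccw, so I approach its −y side with the fingers shut.

Call:
carry_out(
  deltas=[
    [-0.4,-0.24,0,0,-1],
    [-0.8,-0.48,0,0,-1],
    [-0.85,-0.48,0,0,-1],
    [-0.85,-0.48,0,0,-1],
  ],
  force=20,
)

```text
clock: 1.8
position: [0.2785, 0.4944, 0.2537]
ee_rot: [0.143, 0.99, 0.0, 0.0]
ft_force: [-0.3, 0.6, -0.0]
grip_width: 0.14
grasp_force: 0.0
```

Call:
carry_out(
  deltas=[
    [-0.4,-0.24,0,0,-1],
    [-0.8,-0.48,0,0,-1],
    [-0.85,-0.48,0,0,-1],
    [-0.85,-0.48,0,0,-1],
  ],
)

```text
clock: 2.3
position: [0.3794, 0.3908, 0.2533]
ee_rot: [0.142, 0.99, 0.0, 0.0]
ft_force: [-1.7, 1.0, -0.6]
grip_width: -0.004
grasp_force: 0.0
```

Call:
carry_out(
  deltas=[
    [-0.4,-0.24,0,0,-1],
    [-0.8,-0.48,0,0,-1],
    [-0.85,-0.48,0,0,-1],
    [-0.85,-0.48,0,0,-1],
  ],
)

```text
clock: 2.8
position: [0.4813, 0.287, 0.2531]
ee_rot: [0.141, 0.99, 0.0, -0.0]
ft_force: [-0.6, 0.8, -0.3]
grip_width: 0.0
grasp_force: 0.0
```

Call:
carry_out(
  deltas=[
    [-0.4,-0.24,0,0,-1],
    [-0.8,-0.48,0,0,-1],
    [-0.85,-0.48,0,0,-1],
    [-0.85,-0.48,0,0,-1],
  ],
)

```text
clock: 3.3
position: [0.5835, 0.1829, 0.2527]
ee_rot: [0.14, 0.99, 0.0, -0.0]
ft_force: [-0.6, 0.5, -0.6]
grip_width: 0.0
grasp_force: 0.0
```

Call:
carry_out(
  deltas=[
    [-0.4,-0.24,0,0.33,-1],
    [-0.8,-0.48,0,0.67,-1],
    [-0.85,-0.48,0,1,-1],
    [-0.85,-0.48,0,1,-1],
    [-0.85,-0.48,0,1,-1],
  ],
)

```text
clock: 3.92
position: [0.6851, 0.0803, 0.253]
ee_rot: [0.389, 0.921, 0.001, -0.001]
ft_force: [0.9, 0.2, -1.3]
grip_width: 0.001
grasp_force: 0.0
```

```bash
cat >> h.py <<'E'
from scipy.spatial.transform import Rotation as Ro
def need(x,y,z,yaw=None):
    "shift (fractions) and spin (fraction) from the measured pose; yaw = heading of tool x, deg"
    o=manip.get_obs();M=Ro.from_quat(o['ee_rot']).as_matrix()
    d=M.T@(np.array([x,y,z])-o['position'])/.15
    y0=np.degrees(np.arctan2(M[1,0],M[0,0]))
    s=0 if yaw is None else -((yaw-y0+180)%360-180)/30
    return np.round(d,3),round(s,3),round(y0,1)
AX=np.array([.6058,.087]);YAW=17.5
def pushpose(a,off,r=.075):
    a=np.radians(a);u=np.array([np.cos(a),np.sin(a)]);t=np.array([-u[1],u[0]]);return AX+r*u-off*t
E
python3 - <<'E'
from h import *
o=manip.get_obs();print(o['clock'],o['position'],o['grip_width'],o['ft_force'])
P=pushpose(17.8,.037);print(P,need(*P,.102,107.8))
E
```

```text
3.925 [0.68512919 0.0802833  0.25299013] 0.0006004696215350237 [ 0.90355689  0.1552366  -1.28143783]
[0.68852043 0.07469836] (array([-0.044, -0.01 ,  1.007]), np.float64(0.879), np.float64(134.2))
```

Call:
carry_out(
  deltas=[
    [-0.04,-0.01,0.2,0.35,-1],
    [-0.04,-0.01,0.4,0.7,-1],
    [-0.04,-0.01,0.6,0.85,-1],
    [-0.04,-0.01,0.75,0.85,-1],
    [-0.04,-0.01,0.9,0.85,-1],
    [-0.04,-0.01,1,0.85,-1],
    [-0.04,-0.01,1,0.85,-1],
    [-0.04,-0.01,1,0.85,-1],
  ],
)

```text
clock: 4.92
position: [0.6896, 0.0718, 0.1044]
ee_rot: [0.585, 0.811, 0.001, 0.0]
ft_force: [0.1, 0.1, 0.4]
grip_width: -0.002
grasp_force: 0.0
```

```bash
python3 - <<'E'
from h import *
o=manip.get_obs();print(o['clock'],o['position'],o['ft_force'])
for a,off in((17.8,.017),(24,.017),(30,.017),(36,.017),(42,.017),(48,.017),(52.5,.017)):
    P=pushpose(a,off);print(a,P,need(*P,.103,90+a))
p=camera('scene');save(p,'s1.png')
E
```

```text
4.925 [0.68956208 0.07175758 0.10440693] [0.0668481  0.09169704 0.44435598]
17.8 [0.68240652 0.09374095] (array([0.154, 0.001, 0.009]), np.float64(0.018), np.float64(108.3))
24 [0.68123043 0.10197498] (array([0.209, 0.011, 0.009]), np.float64(-0.188), np.float64(108.3))
30 [0.67925191 0.10977757] (array([0.262, 0.015, 0.009]), np.float64(-0.388), np.float64(108.3))
36 [0.67646862 0.11733061] (array([0.316, 0.013, 0.009]), np.float64(-0.588), np.float64(108.3))
42 [0.67291108 0.12455133] (array([0.369, 0.005, 0.009]), np.float64(-0.788), np.float64(108.3))
48 [0.66861826 0.13136064] (array([ 0.421, -0.007,  0.009]), np.float64(-0.988), np.float64(108.3))
52.5 [0.66494411 0.13615256] (array([ 0.459, -0.021,  0.009]), np.float64(-1.138), np.float64(108.3))
```

View pics/s1.png

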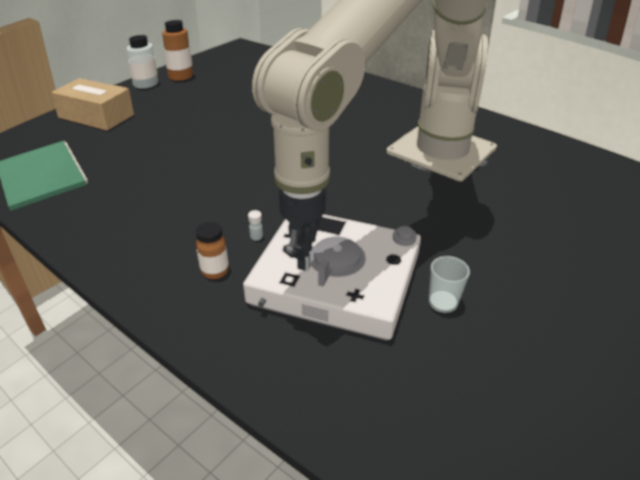

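The fingers at about (302,255) stand on the −y side of the tab at (323,270), and nothing has been touched. I push slowly to about 46° and then look.

Call:
carry_out(
  deltas=[
    [0.06,0,0,0,-1],
    [0.11,0,0,0,-1],
    [0.15,0,0,0,-1],
    [0.18,0.005,0,-0.1,-1],
    [0.21,0.01,0,-0.2,-1],
    [0.235,0.015,0,-0.3,-1],
    [0.26,0.015,0,-0.4,-1],
    [0.29,0.015,0,-0.5,-1],
    [0.32,0.01,0,-0.6,-1],
    [0.345,0.01,0,-0.7,-1],
    [0.37,0.005,0,-0.8,-1],
    [0.39,0,0,-0.87,-1],
    [0.4,0,0,-0.9,-1],
    [0.4,0,0,-0.9,-1],
    [0.4,0,0,-0.9,-1],
  ],
)

```text
clock: 6.85
position: [0.6703, 0.1284, 0.1033]
ee_rot: [0.38, 0.925, 0.0, -0.0]
ft_force: [0.7, -0.2, -0.5]
grip_width: 0.001
grasp_force: 0.3
```

```bash
cat >> h.py <<'E'
def state(n):
    o=manip.get_obs();print(o['clock'],o['position'],o['ft_force'])
    for c in('scene','top'):
        p=camera(c);save(p,c+n)
        w=world(p);m=(p['depth']>0)&(abs(w[...,2]-.1)<.009)&(abs(np.hypot(w[...,0]-AX[0],w[...,1]-AX[1])-.075)<.02)
        q=w[m];a=np.degrees(np.arctan2(q[:,1]-AX[1],q[:,0]-AX[0]))
        print(c,len(q),'median',q.size and np.round(np.median(q,0),4),'ang pct',np.round(np.percentile(a,[5,25,50,75,95]),1) if len(q) else '')
        for b in boxes_of('tab_top',p)[:2]:print(' net',np.round(b['position'],3),round(float(b['conf']),2))
E
python3 - <<'E'
from h import *
state('2.png')
P=pushpose(52.5,.017);print(need(*P,.103,142.5))
E
```

```text
6.85 [0.67034539 0.1284075  0.10331383] [ 0.7492335  -0.15884646 -0.49091956]
scene 151 median [0.6768 0.1402 0.1006] ang pct [25.1 31.4 36.8 43.7 48.5]
 net [0.632 0.098 0.08 ] 0.65
top 0 median 0 ang pct 
 net [0.602 0.078 0.081] 0.6
(array([0.062, 0.011, 0.002]), np.float64(-0.24), np.float64(135.3))
```

View pics/scene2.png

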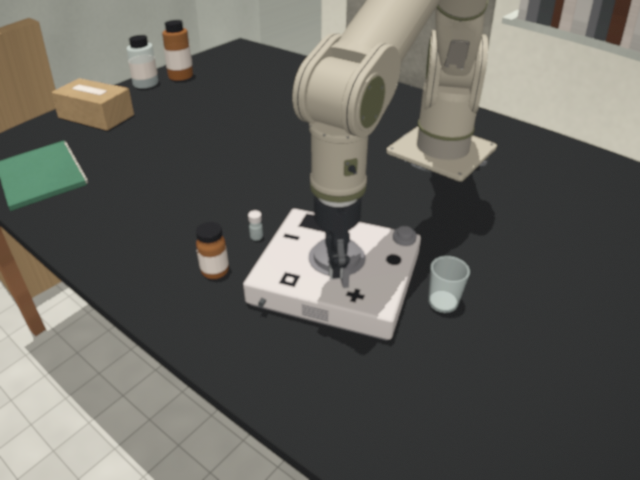

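The tab at (345,275) has moved with the fingers and is pointing almost at the cross (355,295). I push the small remainder, back off, lift and look again.

Call:
carry_out(
  deltas=[
    [0.02,0.004,0,-0.08,-1],
    [0.04,0.008,0,-0.16,-1],
    [0.05,0.01,0,-0.2,-1],
    [0.05,0.01,0,-0.2,-1],
    [0.05,0.01,0,-0.2,-1],
    [0,0,0,-0.2,-1],
    [-0.1,0,0,-0.2,-1],
    [-0.15,0,-0.3,-0.2,-1],
    [-0.2,0,-0.6,-0.2,-1],
    [-0.5,-0.3,-0.8,-0.2,-1],
    [-0.8,-0.7,-0.8,-0.2,-1],
    [-1,-1,-0.8,-0.2,-1],
    [-1,-1,-0.8,-0.2,-1],
    [-1,-1,-0.8,-0.2,-1],
  ],
)

```text
clock: 8.8
position: [0.6716, -0.0855, 0.2234]
ee_rot: [0.333, 0.943, -0.0, 0.0]
ft_force: [-0.3, 1.6, 0.4]
grip_width: 0.002
grasp_force: 0.0
```

```bash
python3 - <<'E'
from h import *
state('3.png')
E
```

```text
8.8 [ 0.67155356 -0.08550551  0.22338932] [-0.26359952  1.58700833  0.44254073]
scene 117 median [0.6559 0.1478 0.1024] ang pct [45.7 47.4 50.  52.4 54.6]
 net [0.626 0.097 0.081] 0.81
top 140 median [0.6507 0.1455 0.1047] ang pct [48.3 50.2 52.5 54.9 56.8]
 net [0.606 0.096 0.078] 0.62
```

View pics/top3.png

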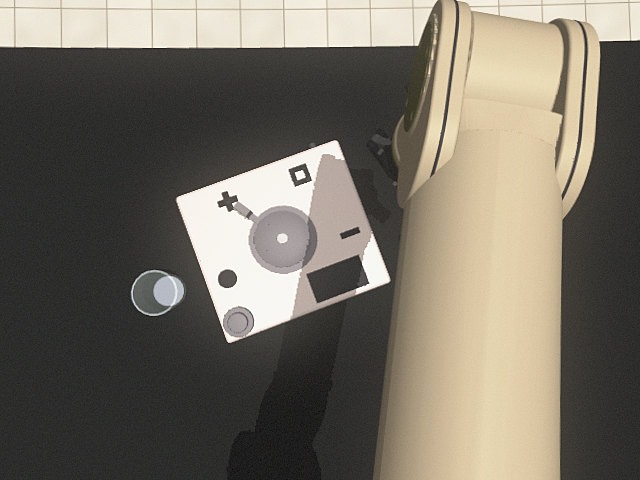

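The pointer arm at (240,208) now points at the cross (228,201). The tab measures 52.5°, the same as the cross, so the selector is set. Next is the button.

```bash
python3 - <<'E'
from h import *
print(need(.478,.160,.17))
E
```

```text
(array([2.015, 0.455, 0.355]), 0, np.float64(141.5))
```

Call:
carry_out(
  deltas=[
    [0.3,0.07,0,0,-1],
    [0.65,0.15,0,0,-1],
    [1,0.23,0,0,-1],
    [1,0.23,0,0,-1],
  ],
)

```text
clock: 9.5
position: [0.5743, 0.0427, 0.2235]
ee_rot: [0.327, 0.945, 0.001, -0.001]
ft_force: [0.4, -0.6, 0.3]
grip_width: -0.001
grasp_force: 0.0
```

Call:
carry_out(
  deltas=[
    [0.3,0.07,0,0,-1],
    [0.65,0.15,0,0,-1],
    [1,0.23,0,0,-1],
    [1,0.23,0.2,0,-1],
    [1,0.23,0.35,0,-1],
    [1,0.23,0.35,0,-1],
    [1,0.23,0.35,0,-1],
  ],
)

```text
clock: 10.38
position: [0.4811, 0.1577, 0.1718]
ee_rot: [0.331, 0.944, 0.0, 0.0]
ft_force: [0.2, -0.8, -0.6]
grip_width: 0.002
grasp_force: 0.0
```

```bash
python3 - <<'E'
from h import *
o=manip.get_obs();print(o['clock'],o['position'],o['ft_force'])
print(need(.478,.160,.106)); print(need(.478,.160,.097))
E
```

```text
10.375 [0.48111224 0.15774237 0.17175349] [ 0.23595946 -0.83432239 -0.6178118 ]
(array([ 0.026, -0.002,  0.438]), 0, np.float64(141.3))
(array([ 0.026, -0.002,  0.498]), 0, np.float64(141.3))
```

Call:
carry_out(
  deltas=[
    [0.02,0,0.2,0,-1],
    [0.02,0,0.38,0,-1],
    [0.02,0,0.44,0,-1],
    [0.02,0,0.47,0,-1],
    [0.02,0,0.49,0,-1],
    [0.02,0,0.5,0,-1],
    [0.02,0,0.5,0,-1],
    [0.02,0,0.5,0,-1],
  ],
)

```text
clock: 11.38
position: [0.4787, 0.1596, 0.0979]
ee_rot: [0.331, 0.943, 0.001, 0.0]
ft_force: [-7.7, -3.8, 19.3]
grip_width: -0.001
grasp_force: 9.3
```

A force of 19 N with the tips at 76 mm (82 − 6) means the button is at its stop. I lift clear and check.

Call:
carry_out(
  deltas=[
    [0,0,-0.1,0,-1],
    [0,0,-0.4,0,-1],
    [0,0,-0.8,0,-1],
    [0.4,-0.1,-1,0,-1],
    [0.8,-0.2,-1,0,-1],
    [1,-0.2,-1,0,-1],
    [1,-0.2,-1,0,-1],
    [1,-0.2,-1,0,-1],
  ],
)

```text
clock: 12.38
position: [0.3431, 0.2294, 0.2464]
ee_rot: [0.332, 0.943, 0.001, 0.0]
ft_force: [1.1, 0.6, 0.4]
grip_width: 0.003
grasp_force: 0.0
```

```bash
python3 - <<'E'
from h import *
state('4.png')
p=camera('top');w=world(p)
for n in('read_button_top','beaker','reagent_jar','vial'):
    print(n,[np.round(d['position'],3) for d in boxes_of(n,p)[:1]])
E
```

```text
12.375 [0.34306584 0.22942583 0.2463941 ] [1.06859903 0.61614463 0.37967977]
scene 114 median [0.6563 0.1471 0.1028] ang pct [46.  47.4 49.9 52.6 54.8]
 net [0.626 0.094 0.081] 0.85
top 138 median [0.6513 0.1453 0.1047] ang pct [48.3 50.2 52.5 54.8 56.7]
 net [0.608 0.092 0.08 ] 0.77
 net [0.548 0.176 0.063] 0.32
read_button_top [array([0.478, 0.157, 0.081])]
beaker [array([0.527, 0.295, 0.039])]
reagent_jar [array([ 0.728, -0.12 ,  0.103])]
vial [array([ 0.602, -0.131,  0.064])]
```

View pics/top4.png

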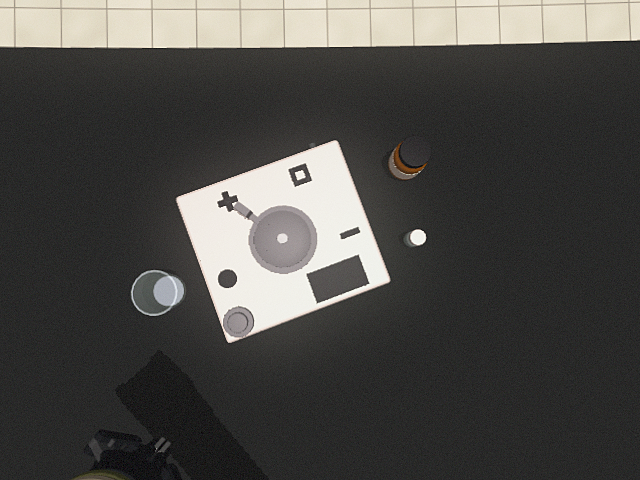

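The pointer at (240,208) is still on the cross (228,201). The button at (238,322) is up again, the glassware has not moved, and the gripper at (130,455) is clear.

```bash
python3 -c "
from h import *
print(ticket.hand_in())"
```

```text
the job is handed in; nothing more can be done
None
```

The job is handed in at about 12.5 s of the 48 s allowed: the selector points at the cross (tab and cross both at 52.5°), the read button was pressed to its stop and is up again, the glassware has not moved, and the arm is clear; the hand-in gave no verdict.

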